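# Fit the plug-in module and hold the recessed reset button down

## Robot

A 7-joint arm with a two-finger parallel gripper is mounted at the origin on a cart in front of the work surface, level with it; the furniture and walls round the work are solid. World frame = base frame: x ahead of the robot, y to its left, z up, the work surface at z = 0. Lengths are in m, angles in rad, forces in N, time in s.
With the tool pointing down it reaches from about 0.425 to 0.825 m from the base axis. Payload 3.6 kg.
Tool frame: the origin (TCP) lies at the very end of the fingers, on their centre line; the grasp point (between the pads) lies 19 mm behind it; z points along the fingers, y is the line along which they close (so a half turn about z gives the same grasp; the last joint's range is limited). The gripper opens to 93 mm and grips with 3 to 60 N. Pads are 15 mm wide; open, the fingers measure 128 mm over their backs; the gripper's body (75 mm by 188 mm) begins 65 mm behind the grasp point.
Start: joints at [-1.151, 0.615, -0.013, 1.423, 0.008, 1.103, -0.04], TCP at [0.28, 0.586, 0.219] pointing down, gripper open.
Joint ranges: [-3.12, 3.12], [-0.3, 2.06], [-1.34, 1.32], [0.26, 2.42], [-1.36, 4.5], [0.01, 1.98], [-2.84, 2.84]. Speed limits (rad/s): [2.79, 2.79, 3.14, 3.14, 3.14, 3.14, 3.14].

## Interface

Orientations are given as a rotation vector (axis times angle).
In Python, from bench import ctrl gives the robot as it stands. The module is installed in compiled form; this text tells all that it offers.
- The arm moves only by the tool arm_command, never from a script. Its argument "motion" is a list of rows, each an object of numbers: "fingers": the opening, from 0 (shut) to 1 (fully open); "x", "y", "z": the shift along the tool's x, y, z in cm; "rx", "ry", "rz": the turn, a rotation vector about the tool's x, y, z in rad. A call has 1 to 10 rows; each row is the pose to reach, as a shift and turn from the pose commanded when the call began, along the tool's axes at that moment; what a row does not reach only later rows make up. A row lasts 1/12 s, in which the tool goes at most 41.7 mm and 7.16 degrees, less where a joint would pass 70% of its speed; a pose out of reach is approached as far as the arm can. A call with a gripper value outside its range is refused whole. The fingers move at their own pace and stop on an object; "force" is the grip in N (left out, the last holds). Time passes only in rows, so rows that repeat a pose let the fingers close. It gives the time, the measured TCP pose, the force, the opening and the grip force at its end, in the units of the state.
- ctrl.read_state(): the state, without advancing time (a new reading comes with each control period).
- ctrl.capture(name): name is "side" or "top" or "wrist"; returns a dict with "img" (400x640x3 uint8, blue, green, red), "intrinsics" (3x3 intrinsics, pixels), "world_from_camera" (4x4, takes a point from camera to world coordinates). Camera axes: x right, y down, z forward; pixel columns grow to the right and rows downward; lengths in m; the calibration is good to about 2 mm. A picture is of the moment at which its call begins. There is no depth.
- ctrl.job_done(): hands the job in; it is judged then, once.
Trained networks look in a picture, given as the dict that the camera call returned (one of the last four; its "shot" number tells which), for a name from the list of things; names that differ only in an ending like _2 or _b are one class to them, and where a whole thing is asked for, a point or a joint stands for the part that bears it (a point fixed in the world has none). Each returns a list of dicts, best first, with "conf" (0 to 1); they miss things now and then, are a little off and sometimes report something else, mostly with a low value. They report only what shows in the picture. A call takes as long as a camera call.
- ctrl.recognise(picture, thing): "uv" ([column, row] in pixels, amid what is visible of it).
- ctrl.silhouettes(picture, thing): "region" (400x640 bool, what is visible of it) and "uv" ([column, row] in pixels, amid what is visible of it).
The state is a dict: "time": time; "joint_pos": joint angles; "joint_vel": joint speeds; "joint_efforts": joint torques, N m; "ee_pos": TCP position; "orientation": TCP orientation; "contact_force": force on the tool from outside, world axes, zero at the start; "moment": the same for the moment, N m; "finger_gap": opening from 0.0 (shut) to 1.0 (fully open); "gripper_force": force on a finger pad.
Only numpy, scipy, OpenCV 4.12 (cv2) and the standard library are available. Lean on these libraries where they do the work, as an engineer would, in place of code of your own. Each camera call takes 0.05 s, during which the arm holds its last target. There are 200 camera calls.

## Task

Put the plug-in module into the rectangular bay on top of the control unit and press it fully home, so that its shoulder is flush with the panel. Then take the screwdriver out of its stand, reach its blade down through the small round hole in the panel and hold the recessed reset button fully down. Finish while still holding the button down with the gripped screwdriver; leave the tin, the level and the black-capped marker where they are.

Things in the scene. Friction and masses are not known exactly. Their poses are not given: they have to be found in the camera images.
- control_unit: grey control unit, a flat box 110 (x) x 140 (y) x 48 mm high, fixed to the bench. Origin: centre of its underside on the bench, z up. Its top panel has a dark display, a rectangular bay and one small round hole.
- bay_mouth (a point): centre of the bay's mouth, at panel height (48 mm above the bench), axes as the unit's; at [0, -30, 48] mm in the unit's frame. Bay 44 mm along x, 64 mm along y, chamfered rim. A contact carrier (38 x 58 mm plate) fills the bay 14 mm below the panel; a push of about 6 N (the module's weight is not enough) drives it down 8 mm to its stop 22 mm below the panel, and it stays where it is left.
- reset_hole (a point): centre of the round reset hole at panel height, at [-25, 45, 48] mm in the unit's frame; 12 mm diameter, vertical, slightly chamfered. The button (10 mm diameter) lies in it, its top 14 mm below the panel when up.
- reset_button (a joint): travel of the recessed reset button in m: 0 up, 0.005 fully down (then its top is 19 mm below the panel). Spring, 1.4 N to start and 4.9 N fully down; it comes up when let go.
- module: loose grey plug-in module, about 0.09 kg: a body 40 (x) x 60 (y) x 22 mm high with a pull rib on the middle of its top, 14 mm thick (x), 34 mm long (y), rising from 22 to 42 mm. Origin: centre of its underside, z up; its top face round the rib (22 mm above the origin) is the shoulder that must be flush with the panel. Either way round fits. Fully home, its origin is 22 mm below bay_mouth.
- tool_stand: square aluminium block 50 x 50 x 56 mm high, fixed to the bench, with one vertical 8 mm hole, 50 mm deep, in the middle of its top. Origin: centre of its underside. It may stand left or right of the unit, the module then lies on the other side.
- screwdriver: screwdriver 178 mm long, 0.065 kg, standing blade down in the stand, its blade tip 6 mm above the bench. Its own +y axis runs along the tool from blade to handle end (up at the start). Handle about 24 mm in diameter, from 96 to 178 mm above the tip; shank 6 mm in diameter, 96 mm long.
- blade_tip (a point): the end of the screwdriver's blade, on its axis; y along the tool towards the handle
- handle_mid (a point): point on the screwdriver's axis in the middle of the handle, 137 mm from the blade tip
- paste_tin: bystander: round tin, 59 mm in diameter, 22 mm high; origin at the centre of its underside
- bullseye_level: bystander: round bullseye level, 48 mm in diameter, 15 mm high; origin at the centre of its underside
- marker_black: bystander: white marker pen with a black cap, 136 mm long, 14 mm thick, lying on the bench near its front edge; origin at the middle of its underside, y along the pen

How it is judged:
On the way, in this order (a step that is already met when the one before it is completed fails the run):
1. the module is in the bay, pressed flush with the panel (z of module in the frame of bay_mouth below -0.0205 m and horizontal distance between module and bay_mouth below 0.005 m and angle between module's own z axis and vertical below 0.06 rad), for 0.2 s.
2. the screwdriver is drawn out of its stand (height (world z) of blade_tip above 0.058 m and contact force between the fingers and screwdriver above 0.5 N), for 0.1 s.
At the end, for the whole second after the job is handed in: The reset button is held at least 4 of its 5 mm down by the screwdriver (blade in the reset hole, over 16 mm below the panel, pushing on the unit with more than 1.5 N, tilted less than 20 degrees) while the fingers grip the screwdriver; the module sits in the bay within 1.5 mm of flush, level (all of step 1 and value of joint reset_button above 0.004 m and horizontal distance between blade_tip and reset_hole below 0.006 m and z of blade_tip in the frame of reset_hole below -0.016 m and angle between blade_tip's own y axis and vertical below 0.35 rad and contact force between screwdriver and control_unit above 1.5 N and contact force between the fingers and screwdriver above 1 N); the arm keeps its last pose, push and grip.
It fails at once if the tin, the level or the marker was moved more than 30 mm (distance of any of paste_tin, bullseye_level, marker_black from where it was at the start of the episode above 0.03 m).
It also fails if it takes over 46 s, if anything falls off the work surface, if the arm or the gripper's body presses on something with over 40 N, if the wrist force passes 120 N, or if a joint passes its speed limit or range.

## Working session

There is one attempt and no reset: what is moved stays moved. The work goes in short steps, Python scripts to look and compute and a tool call to move; the robot and the scene stay as the last step left them, time stands still between calls to the robot, and variables do not carry over. Pictures are saved under pics/ and viewed, at most 10 in all, crops included, and the job is handed in when it is done.

Besides the shell and the picture viewer there is one more tool, called after "Emit:" by a JSON object that holds its "fn" and its "kwargs", one argument or row to a line. arm_command: Moves the arm, as the interface text tells. Its arguments: {"type":"object","properties":{"motion":{"type":"array"},"force":{"type":"number"}},"required":["motion"]}

```bash
mkdir -p pics
cat > h.py <<'E'
import numpy as np, cv2
from bench import ctrl
from scipy.spatial.transform import Rotation as R
def ray(p,uv):
    K=p["intrinsics"];T=p["world_from_camera"]
    d=T[:3,:3]@np.linalg.solve(K,[uv[0],uv[1],1.]);return T[:3,3],d
def at(p,uv,z):
    o,d=ray(p,uv);return o+d*(z-o[2])/d[2]
def proj(p,X):
    T=np.linalg.inv(p["world_from_camera"]);c=T[:3,:3]@np.array(X)+T[:3,3];q=p["intrinsics"]@c;return q[:2]/q[2]
def tri(a,b):
    A=np.zeros((3,3));v=np.zeros(3)
    for o,d in(a,b):
        d=d/np.linalg.norm(d);P=np.eye(3)-np.outer(d,d);A+=P;v+=P@o
    return np.linalg.solve(A,v)
def totool(dx):
    s=ctrl.read_state();return R.from_rotvec(s["orientation"]).inv().apply(dx)*100
E
python3 - <<'E'
from h import *
np.set_printoptions(precision=4,suppress=True)
for n in("top","side"):
    p=ctrl.capture(n);cv2.imwrite(f"pics/{n}0.png",p["img"])
    print(n,p["world_from_camera"][:3,3])
    for t,z in(("control_unit",.048),("module",.022),("tool_stand",.056),("screwdriver",.15),("paste_tin",.022),("bullseye_level",.015),("marker_black",.01)):
        for r in ctrl.silhouettes(p,t)[:2]:
            m=r["region"].astype(np.uint8);c=max(cv2.findContours(m,0,2)[0],key=cv2.contourArea)
            bx=cv2.boxPoints(cv2.minAreaRect(c))
            print(t,round(r["conf"],2),np.array(r["uv"]),at(p,r["uv"],z),bx.round().tolist())
s=ctrl.read_state();print(s["time"],s["ee_pos"],R.from_rotvec(s["orientation"]).as_matrix(),s["contact_force"])
E
```

```text
top [0.4502 0.0705 1.0402]
control_unit 0.61 [338.6 212.1] [0.5167 0.0318 0.048 ] [[306.0, 225.0], [318.0, 181.0], [372.0, 196.0], [360.0, 240.0]]
module 0.94 [248.6 227.8] [0.4768 0.2626 0.022 ] [[233.0, 230.0], [240.0, 216.0], [262.0, 226.0], [255.0, 240.0]]
module 0.61 [424.1 220.9] [ 0.4967 -0.1909  0.022 ] [[412.0, 229.0], [413.0, 208.0], [439.0, 210.0], [438.0, 231.0]]
tool_stand 0.93 [425.4 220.4] [ 0.4964 -0.1855  0.056 ] [[413.0, 209.0], [438.0, 209.0], [438.0, 231.0], [413.0, 231.0]]
tool_stand 0.61 [413.7 150.5] [ 0.6746 -0.1594  0.056 ] [[402.0, 141.0], [425.0, 141.0], [425.0, 163.0], [402.0, 163.0]]
screwdriver 0.53 [440.4 220.4] [ 0.4922 -0.1951  0.15  ] [[431.0, 212.0], [447.0, 212.0], [447.0, 221.0], [431.0, 221.0]]
paste_tin 0.59 [411.4 151.3] [ 0.6801 -0.1612  0.022 ] [[399.0, 157.0], [409.0, 137.0], [428.0, 146.0], [418.0, 167.0]]
bullseye_level 0.54 [270.1 148.8] [0.686  0.2122 0.015 ] [[265.0, 140.0], [282.0, 140.0], [282.0, 156.0], [265.0, 156.0]]
bullseye_level 0.27 [250.4 228.1] [0.4763 0.2593 0.015 ] [[233.0, 231.0], [239.0, 216.0], [262.0, 224.0], [256.0, 23
[... 670 characters left out ...]
98 -0.1776  0.022 ] [[420.0, 256.0], [449.0, 256.0], [449.0, 281.0], [420.0, 281.0]]
paste_tin 0.25 [317.4 241.5] [0.5267 0.0389 0.022 ] [[282.0, 224.0], [344.0, 209.0], [356.0, 262.0], [295.0, 277.0]]
bullseye_level 0.46 [330.4 197.5] [0.683  0.1987 0.015 ] [[323.0, 193.0], [339.0, 193.0], [339.0, 204.0], [323.0, 204.0]]
marker_black 0.7 [271.9 284.8] [ 0.3769 -0.0176  0.01  ] [[250.0, 268.0], [254.0, 264.0], [295.0, 298.0], [291.0, 303.0]]
marker_black 0.58 [316.8 244.1] [0.5296 0.0453 0.01  ] [[282.0, 224.0], [343.0, 209.0], [356.0, 262.0], [294.0, 277.0]]
0.8 [0.2802 0.5865 0.2187] [[-0.9023  0.4311 -0.    ]
 [ 0.4311  0.9023  0.    ]
 [ 0.     -0.     -1.    ]] [-1.2502 -0.1554  0.269 ]
```

Run:
```python
import cv2
a=cv2.imread("pics/top0.png")[130:285,220:460]
cv2.imwrite("pics/top0c.png",cv2.resize(a,None,fx=3.3,fy=3.3,interpolation=cv2.INTER_CUBIC))
b=cv2.imread("pics/side0.png")[170:340,230:460]
cv2.imwrite("pics/side0c.png",cv2.resize(b,None,fx=3.4,fy=3.4,interpolation=cv2.INTER_CUBIC))
```

```text
(no output)
```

View pics/top0c.png

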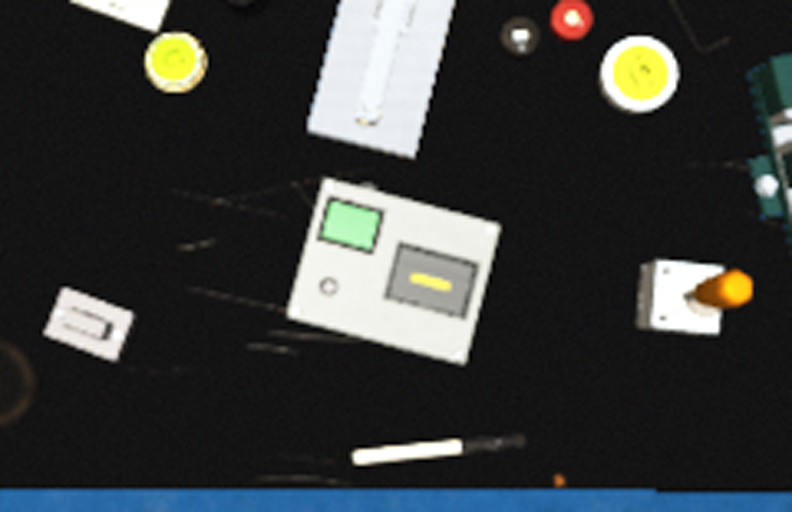

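View pics/side0c.png

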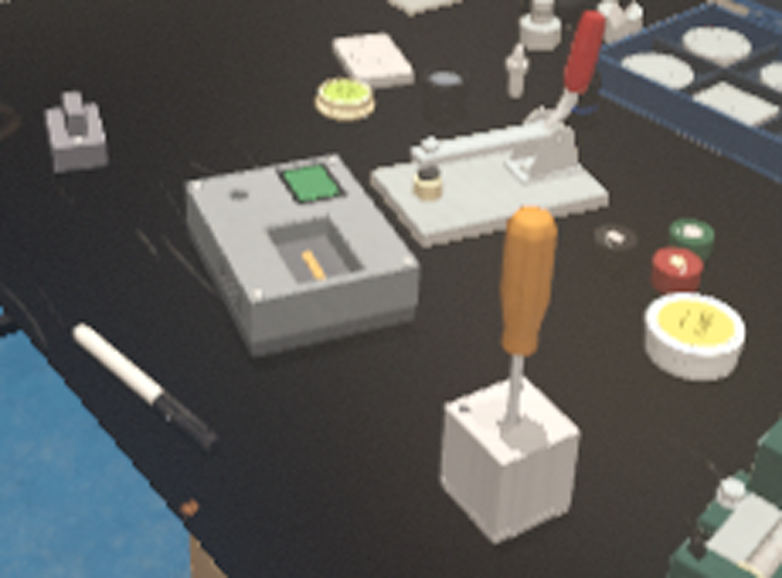

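The top view shows the unit around (340,212), with its hole on the near-left. The module is at (248,228), the stand and driver are at right (425,220), and the bystanders are clear of all of them. The side view agrees. Next I move over the module.

Emit:
{"fn": "arm_command", "kwargs": {
  "motion": [
    {"x":-31.7,"y":-21.1,"z":1,"rz":1.5,"fingers":0.5},
    {"x":-31.7,"y":-21.1,"z":1,"rz":1.5,"fingers":0.5},
    {"x":-31.7,"y":-21.1,"z":1,"rz":1.5,"fingers":0.5},
    {"x":-31.7,"y":-21.1,"z":1,"rz":1.5,"fingers":0.5},
    {"x":-31.7,"y":-21.1,"z":1,"rz":1.5,"fingers":0.5},
    {"x":-31.7,"y":-21.1,"z":1,"rz":1.5,"fingers":0.5},
    {"x":-31.7,"y":-21.1,"z":1,"rz":1.5,"fingers":0.5},
    {"x":-31.7,"y":-21.1,"z":1,"rz":1.5,"fingers":0.5},
    {"x":-31.7,"y":-21.1,"z":1,"rz":1.5,"fingers":0.5},
    {"x":-31.7,"y":-21.1,"z":1,"rz":1.5,"fingers":0.5}
  ]
}}

```text
validation failed for argument at $.mo...
```

Emit:
{"fn": "arm_command", "kwargs": {
  "motion": [
    {"x":-4.0,"y":-2.5,"z":0.0,"rx":0.0,"ry":0.0,"rz":0.12,"fingers":0.5}
  ]
}}

```text
time: 0.88
ee_pos: [0.2945, 0.5586, 0.2179]
orientation: [-0.856, -3.014, -0.008]
contact_force: [-1.2, 1.8, -0.1]
finger_gap: 0.966
gripper_force: 0.0
```

Emit:
{"fn": "arm_command", "kwargs": {
  "motion": [
    {"x":-29.7,"y":-15.1,"z":1.0,"rx":0.0,"ry":0.0,"rz":1.4,"fingers":0.5},
    {"x":-29.7,"y":-15.1,"z":1.0,"rx":0.0,"ry":0.0,"rz":1.4,"fingers":0.5},
    {"x":-29.7,"y":-15.1,"z":1.0,"rx":0.0,"ry":0.0,"rz":1.4,"fingers":0.5},
    {"x":-29.7,"y":-15.1,"z":1.0,"rx":0.0,"ry":0.0,"rz":1.4,"fingers":0.5},
    {"x":-29.7,"y":-15.1,"z":1.0,"rx":0.0,"ry":0.0,"rz":1.4,"fingers":0.5},
    {"x":-29.7,"y":-15.1,"z":1.0,"rx":0.0,"ry":0.0,"rz":1.4,"fingers":0.5},
    {"x":-29.7,"y":-15.1,"z":1.0,"rx":0.0,"ry":0.0,"rz":1.4,"fingers":0.5},
    {"x":-29.7,"y":-15.1,"z":1.0,"rx":0.0,"ry":0.0,"rz":1.4,"fingers":0.5},
    {"x":-29.7,"y":-15.1,"z":1.0,"rx":0.0,"ry":0.0,"rz":1.4,"fingers":0.5},
    {"x":-29.7,"y":-15.1,"z":1.0,"rx":0.0,"ry":0.0,"rz":1.4,"fingers":0.5}
  ]
}}

```text
time: 1.72
ee_pos: [0.4745, 0.2607, 0.2092]
orientation: [2.489, 1.915, 0.001]
contact_force: [-0.6, 0.6, -0.7]
finger_gap: 0.498
gripper_force: 0.0
```

Run:
```python
from h import *
np.set_printoptions(precision=4,suppress=True)
s=ctrl.read_state();Rm=R.from_rotvec(s["orientation"]).as_matrix()
p=ctrl.capture("wrist");cv2.imwrite("pics/w1.png",p["img"])
print(s["ee_pos"],"ytool az",np.degrees(np.arctan2(Rm[1,1],Rm[0,1])),p["world_from_camera"][:3])
for r in ctrl.silhouettes(p,"module")[:2]:
    c=max(cv2.findContours(r["region"].astype(np.uint8),0,2)[0],key=cv2.contourArea)
    bx=cv2.boxPoints(cv2.minAreaRect(c));print(r["conf"],r["uv"],bx,at(p,r["uv"],.022))
    print(np.array([at(p,u,.022)[:2] for u in bx]))
```

```text
[0.4745 0.2607 0.2092] ytool az -14.84167394732137 [[ 0.9664 -0.2455 -0.0759  0.4966]
 [-0.257  -0.9227 -0.2873  0.3417]
 [ 0.0005  0.2971 -0.9548  0.3744]]
0.9 [318.7, 169.1] [[298.7426 193.5743]
 [303.7921 143.0792]
 [336.6634 146.3663]
 [331.6139 196.8614]] [0.4798 0.2726 0.022 ]
[[0.4478 0.249 ]
 [0.4707 0.3075]
 [0.5075 0.2937]
 [0.4864 0.2343]]
0.73 [360.0, 348.2] [[346.2544 336.0873]
 [381.5162 334.3242]
 [383.2968 369.9352]
 [348.0349 371.6982]] [ 0.47   -0.0054  0.022 ]
[[ 0.4552  0.0214]
 [ 0.5059  0.0112]
 [ 0.4956 -0.0552]
 [ 0.4425 -0.0446]]
```

View pics/w1.png

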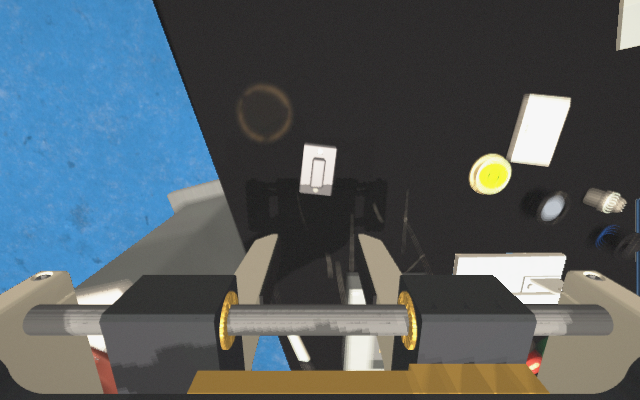

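The wrist view shows the module with its rib at about (318,170), yawed about 6.6° from the tool. I'll descend partway and re-measure.

Emit:
{"fn": "arm_command", "kwargs": {
  "motion": [
    {"x":0.8,"y":0.15,"z":4.0,"rx":0.0,"ry":0.0,"rz":0.115,"fingers":0.5},
    {"x":0.8,"y":0.15,"z":8.0,"rx":0.0,"ry":0.0,"rz":0.115,"fingers":0.5},
    {"x":0.8,"y":0.15,"z":9.5,"rx":0.0,"ry":0.0,"rz":0.115,"fingers":0.5},
    {"x":0.8,"y":0.15,"z":9.5,"rx":0.0,"ry":0.0,"rz":0.115,"fingers":0.5},
    {"x":0.8,"y":0.15,"z":9.5,"rx":0.0,"ry":0.0,"rz":0.115,"fingers":0.5}
  ]
}}

```text
time: 2.23
ee_pos: [0.4754, 0.2726, 0.1133]
orientation: [-2.58, -1.792, 0.002]
contact_force: [0.3, 0.6, 0.6]
finger_gap: 0.502
gripper_force: 0.0
```

```bash
cat > mod.py <<'E'
from h import *
np.set_printoptions(precision=4,suppress=True)
s=ctrl.read_state();Rm=R.from_rotvec(s["orientation"]).as_matrix()
p=ctrl.capture("wrist");cv2.imwrite("pics/w2.png",p["img"])
print(s["ee_pos"],"ytool az",np.degrees(np.arctan2(Rm[1,1],Rm[0,1])),p["world_from_camera"][:3,3], "tcp px",proj(p,s["ee_pos"]))
for r in ctrl.silhouettes(p,"module")[:1]:
    c=max(cv2.findContours(r["region"].astype(np.uint8),0,2)[0],key=cv2.contourArea)
    bx=cv2.boxPoints(cv2.minAreaRect(c));print(r["conf"],r["uv"],bx.tolist(),at(p,r["uv"],.022))
    q=np.array([at(p,u,.022)[:2] for u in bx]);print(q,q.mean(0))
for n in("top","side"):
    a=ctrl.capture(n)
    for r in ctrl.silhouettes(a,"module")[:1]: print(n,r["conf"],r["uv"],at(a,r["uv"],.022))
x,y=map(int,r and proj(p,[.478,.268,.03]))
cv2.imwrite("pics/w2c.png",cv2.resize(p["img"][max(0,y-80):y+80,max(0,x-100):x+100],None,fx=3.5,fy=3.5,interpolation=2));print("crop org",max(0,x-100),max(0,y-80))
E
python3 mod.py
```

```text
[0.4754 0.2726 0.1133] ytool az -20.430720735502923 [0.5056 0.3511 0.2785] tcp px [316.8319 249.404 ]
0.74 [320.2, 202.0] [[299.0, 169.0], [342.0, 169.0], [342.0, 234.0], [299.0, 234.0]] [0.4784 0.2731 0.022 ]
[[0.4715 0.3085]
 [0.5072 0.2952]
 [0.4868 0.236 ]
 [0.4485 0.2502]] [0.4785 0.2725]
top 0.82 [253.3, 228.7] [0.4746 0.2505 0.022 ]
side 0.71 [253.2, 208.5] [0.476  0.2534 0.022 ]
crop org 221 130
```

View pics/w2c.png

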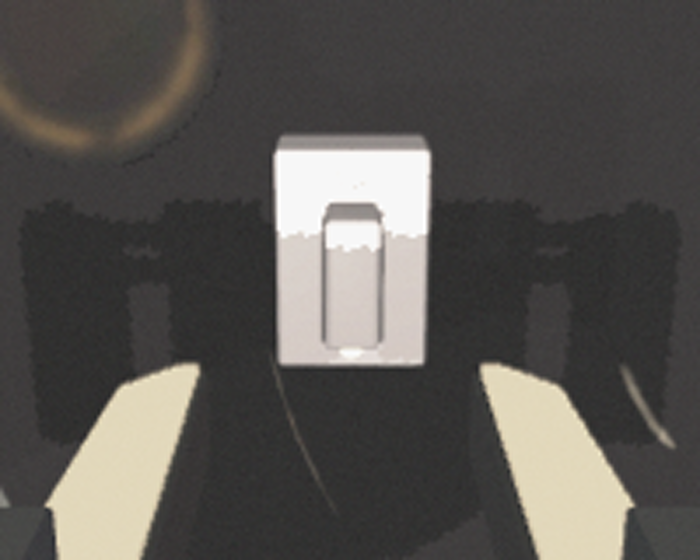

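The crop shows the module square to the tool. Its top face spans px (299,173)-(343,234), and its rib top spans (313..330, 192..229).

Run:
```python
from h import *
np.set_printoptions(precision=4,suppress=True)
p=ctrl.capture("wrist");s=ctrl.read_state();print(s["ee_pos"])
q=np.array([at(p,u,.022)[:2] for u in[(299.3,172.9),(343.9,172.9),(342.7,234.3),(300.4,234.3)]])
print(q,q.mean(0),np.linalg.norm(np.diff(q,axis=0),axis=1))
k=np.array([at(p,u,.042)[:2] for u in[(313.3,192.3),(330.1,192.3),(330.1,229.1),(313.3,229.1)]])
print(k.mean(0),np.linalg.norm(np.diff(k,axis=0),axis=1))
d=q[1]-q[0]+q[2]-q[3];print("x az",np.degrees(np.arctan2(d[1],d[0])))
c=(q.mean(0)+k.mean(0))/2
print(c,totool(np.r_[c,.0235]-s["ee_pos"]))
```

```text
[0.4764 0.2724 0.1148]
[[0.4719 0.3049]
 [0.5093 0.2908]
 [0.4886 0.2347]
 [0.4507 0.249 ]] [0.4801 0.2699] [0.04   0.0598 0.0405]
[0.4802 0.2706] [0.0142 0.0335 0.0147]
x az -20.653521881050814
[0.4802 0.2702] [-0.0827  0.4182  9.1306]
```

Emit:
{"fn": "arm_command", "kwargs": {
  "motion": [
    {"x":-0.1,"y":0.4,"z":3.0,"rx":0.0,"ry":0.0,"rz":0.0,"fingers":0.4},
    {"x":-0.1,"y":0.4,"z":6.0,"rx":0.0,"ry":0.0,"rz":0.0,"fingers":0.4},
    {"x":-0.1,"y":0.4,"z":8.0,"rx":0.0,"ry":0.0,"rz":0.0,"fingers":0.4},
    {"x":-0.1,"y":0.4,"z":9.0,"rx":0.0,"ry":0.0,"rz":0.0,"fingers":0.4},
    {"x":-0.1,"y":0.4,"z":9.0,"rx":0.0,"ry":0.0,"rz":0.0,"fingers":0.4},
    {"x":-0.1,"y":0.4,"z":9.0,"rx":0.0,"ry":0.0,"rz":0.0,"fingers":0.0},
    {"x":-0.1,"y":0.4,"z":9.0,"rx":0.0,"ry":0.0,"rz":0.0,"fingers":0.0},
    {"x":-0.1,"y":0.4,"z":9.0,"rx":0.0,"ry":0.0,"rz":0.0,"fingers":0.0},
    {"x":-0.1,"y":0.4,"z":9.0,"rx":0.0,"ry":0.0,"rz":0.0,"fingers":0.0},
    {"x":-0.1,"y":0.4,"z":9.0,"rx":0.0,"ry":0.0,"rz":0.0,"fingers":0.0}
  ],
  "force": 35
}}

```text
time: 3.42
ee_pos: [0.4793, 0.27, 0.0243]
orientation: [-2.583, -1.788, -0.001]
contact_force: [-2.1, 0.2, 2.0]
finger_gap: 0.147
gripper_force: 35.0
```

Emit:
{"fn": "arm_command", "kwargs": {
  "motion": [
    {"x":0.0,"y":0.0,"z":-3.0,"rx":0.0,"ry":0.0,"rz":0.0,"fingers":0.0},
    {"x":0.0,"y":0.0,"z":-6.5,"rx":0.0,"ry":0.0,"rz":0.0,"fingers":0.0},
    {"x":-2.0,"y":1.0,"z":-10.0,"rx":0.0,"ry":0.0,"rz":-0.03,"fingers":0.0},
    {"x":-5.5,"y":2.2,"z":-12.0,"rx":0.0,"ry":0.0,"rz":-0.09,"fingers":0.0},
    {"x":-9.0,"y":3.6,"z":-12.5,"rx":0.0,"ry":0.0,"rz":-0.09,"fingers":0.0},
    {"x":-12.5,"y":5.0,"z":-12.5,"rx":0.0,"ry":0.0,"rz":-0.09,"fingers":0.0},
    {"x":-16.0,"y":6.4,"z":-12.5,"rx":0.0,"ry":0.0,"rz":-0.09,"fingers":0.0},
    {"x":-19.5,"y":7.8,"z":-12.5,"rx":0.0,"ry":0.0,"rz":-0.09,"fingers":0.0},
    {"x":-22.0,"y":8.8,"z":-12.5,"rx":0.0,"ry":0.0,"rz":-0.09,"fingers":0.0},
    {"x":-23.0,"y":9.3,"z":-12.5,"rx":0.0,"ry":0.0,"rz":-0.09,"fingers":0.0}
  ]
}}

```text
time: 4.25
ee_pos: [0.4847, 0.0162, 0.1491]
orientation: [2.505, 1.891, -0.002]
contact_force: [-0.5, 0.6, -1.0]
finger_gap: 0.146
gripper_force: 35.0
```

Emit:
{"fn": "arm_command", "kwargs": {
  "motion": [
    {"x":-3.0,"y":0.8,"z":0.0,"rx":0.0,"ry":0.0,"rz":0.0,"fingers":0.0},
    {"x":-6.0,"y":1.8,"z":0.0,"rx":0.0,"ry":0.0,"rz":0.0,"fingers":0.0},
    {"x":-8.5,"y":2.5,"z":0.0,"rx":0.0,"ry":0.0,"rz":0.0,"fingers":0.0},
    {"x":-9.5,"y":2.8,"z":0.0,"rx":0.0,"ry":0.0,"rz":0.0,"fingers":0.0},
    {"x":-9.5,"y":2.8,"z":0.0,"rx":0.0,"ry":0.0,"rz":0.0,"fingers":0.0},
    {"x":-9.5,"y":2.8,"z":0.0,"rx":0.0,"ry":0.0,"rz":0.0,"fingers":0.0}
  ]
}}

```text
time: 4.75
ee_pos: [0.4869, -0.0758, 0.1484]
orientation: [-2.498, -1.902, -0.001]
contact_force: [-0.4, 0.4, 0.2]
finger_gap: 0.145
gripper_force: 35.0
```

Run:
```python
from h import *
np.set_printoptions(precision=4,suppress=True)
p=ctrl.capture("wrist");s=ctrl.read_state();Rm=R.from_rotvec(s["orientation"]).as_matrix()
cv2.imwrite("pics/w3.png",p["img"])
np.savez("w3.npz",K=p["intrinsics"],T=p["world_from_camera"])
print(s["ee_pos"],"ytool az",np.degrees(np.arctan2(Rm[1,1],Rm[0,1])),s["finger_gap"],proj(p,s["ee_pos"]))
for r in ctrl.silhouettes(p,"control_unit")[:1]:
    c=max(cv2.findContours(r["region"].astype(np.uint8),0,2)[0],key=cv2.contourArea)
    print(r["conf"],r["uv"],cv2.boxPoints(cv2.minAreaRect(c)).tolist())
for n in("reset_hole","bay_mouth","reset_button"):
    try: print(n,[(r["conf"],r["uv"]) for r in ctrl.recognise(p,n)[:2]])
    except Exception as e: print(n,e)
```

```text
[ 0.4869 -0.0748  0.1484] ytool az -15.301913881468677 0.148217717577198 [316.2932 247.8859]
0.81 [318.6, 71.9] [[250.00001525878906, 154.99996948242188], [250.00001525878906, 0.0], [391.0, 0.0], [391.0, 154.99996948242188]]
reset_hole [(0.77, [320.8, 74.0])]
bay_mouth [(0.69, [321.7, 76.8])]
reset_button [(0.67, [320.1, 73.9]), (0.6, [287.0, 12.7])]
```

View pics/w3.png

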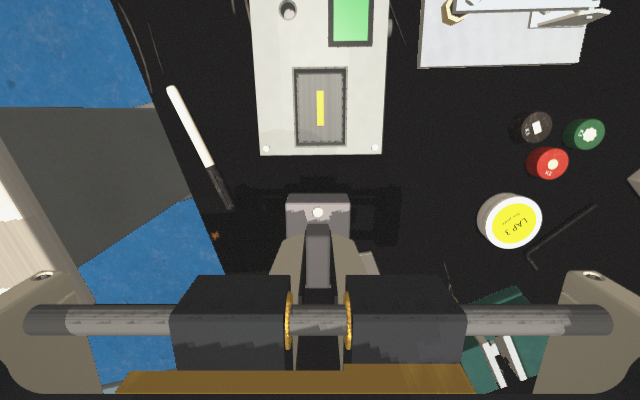

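The view shows the bay at about (293..347, 67..147), the hole at about (288,9) and the held module at the bottom. I'll zoom in to read corners.

Run:
```python
import cv2
a=cv2.imread("pics/w3.png")[0:165,240:400]
cv2.imwrite("pics/w3c.png",cv2.resize(a,None,fx=3.6,fy=3.6,interpolation=cv2.INTER_CUBIC))
```

```text
(no output)
```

View pics/w3c.png

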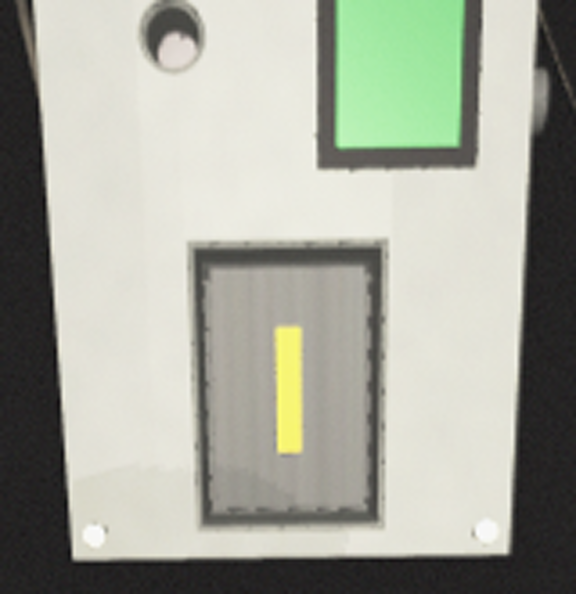

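```bash
cat > fit.py <<'E'
from h import *
from scipy.optimize import least_squares
np.set_printoptions(precision=4,suppress=True)
d=np.load("w3.npz");p={"intrinsics":d["K"],"world_from_camera":d["T"]}
px=np.array([(189,241),(388,239),(384,527),(199,527),(173,35),(72,560),(510,553)])/3.6+[240,0]
W=np.array([at(p,u,.048)[:2] for u in px])
def f(v):
    c=v[3];L=np.array([(-22-c,2+c),(22+c,2+c),(22+c,-62-c),(-22-c,-62-c),(-25,45),(-55,-70),(55,-70)])/1e3
    a=v[2];M=np.array([[np.cos(a),-np.sin(a)],[np.sin(a),np.cos(a)]])
    return L@M.T+v[:2]
r=least_squares(lambda v:(f(v)-W).ravel(),[.517,.032,-.27,1]);v=r.x
print("unit",v,np.degrees(v[2]));print((f(v)-W)*1e3)
a=v[2];M=np.array([[np.cos(a),-np.sin(a)],[np.sin(a),np.cos(a)]])
print("bay",M@[0,-.03]+v[:2],W[:4].mean(0),"hole",M@[-.025,.045]+v[:2],W[4])
print("bay sizes",np.linalg.norm(np.diff(W[:4],axis=0),axis=1))
E
python3 fit.py
python3 - <<'E'
from h import *
import numpy as np
# held module: top face front edge corners in w3 (approx), check offset along x_tool
d=np.load("w3.npz");p={"intrinsics":d["K"],"world_from_camera":d["T"]}
s=ctrl.read_state();Rm=R.from_rotvec(s["orientation"]);zt=s["ee_pos"][2]-.0023
for u in[(285,206),(350,206),(285,195),(350,195)]:
    for dz in(0,-.022): print(u,dz,Rm.inv().apply(at(p,u,zt+dz)-s["ee_pos"]).round(4))
print(R.from_rotvec(s["orientation"]).as_matrix().round(4))
E
```

```text
unit [ 0.5197  0.0334 -0.2574  0.9403] -14.748332741029127
[[-0.0091 -0.1391]
 [-0.0417  0.0441]
 [-0.1963  0.1291]
 [-0.1111 -0.484 ]
 [ 0.0009  0.3783]
 [ 0.2814  0.2164]
 [ 0.076  -0.1448]]
bay [0.5121 0.0044] [0.5121 0.0045] hole [0.507  0.0833] [0.507  0.0829]
bay sizes [0.046  0.0659 0.0461]
(285, 206) 0 [ 0.0273 -0.0189  0.0023]
(285, 206) -0.022 [ 0.0199 -0.0216  0.0243]
(350, 206) 0 [0.0272 0.0202 0.0023]
(350, 206) -0.022 [0.0198 0.0227 0.0243]
(285, 195) 0 [ 0.0342 -0.0187  0.0023]
(285, 195) -0.022 [ 0.0277 -0.0213  0.0243]
(350, 195) 0 [0.0341 0.02   0.0023]
(350, 195) -0.022 [0.0276 0.0225 0.0243]
[[ 2.635e-01  9.647e-01 -3.000e-04]
 [ 9.647e-01 -2.635e-01  9.000e-04]
 [ 8.000e-04 -6.000e-04 -1.000e+00]]
```

Run:
```python
import cv2,numpy as np
g=cv2.cvtColor(cv2.imread("pics/w3.png"),cv2.COLOR_BGR2GRAY)
print(g[186:246,295:305].mean(1).round().astype(int).tolist())
print(g[186:246,314:322].mean(1).round().astype(int).tolist())
print(g[200,275:362].tolist());print(g[212,275:362].tolist())
cv2.imwrite("pics/w3d.png",cv2.resize(cv2.imread("pics/w3.png")[180:300,250:390],None,fx=4.5,fy=4.5,interpolation=2))
```

```text
[27, 26, 26, 27, 26, 25, 32, 57, 81, 81, 81, 81, 81, 82, 83, 84, 108, 160, 178, 192, 192, 191, 191, 186, 168, 142, 123, 121, 121, 122, 121, 121, 121, 121, 121, 121, 120, 120, 119, 120, 120, 120, 120, 120, 120, 120, 120, 117, 121, 124, 124, 120, 121, 121, 119, 119, 116, 116, 115, 115]
[26, 26, 28, 25, 26, 26, 33, 57, 80, 82, 81, 82, 82, 82, 83, 84, 106, 159, 178, 190, 183, 184, 224, 242, 246, 246, 246, 245, 244, 242, 226, 190, 183, 162, 146, 129, 117, 103, 73, 73, 73, 73, 73, 74, 74, 74, 74, 74, 76, 84, 96, 107, 112, 116, 118, 117, 118, 118, 117, 117]
[28, 25, 30, 31, 27, 23, 24, 28, 28, 23, 27, 65, 77, 79, 82, 84, 84, 84, 83, 83, 83, 84, 82, 82, 83, 82, 83, 81, 84, 83, 82, 82, 79, 81, 81, 80, 81, 82, 79, 82, 84, 85, 80, 83, 83, 84, 83, 82, 84, 80, 82, 83, 84, 83, 81, 81, 82, 82, 81, 80, 83, 83, 84, 83, 83, 83, 82, 83, 79, 82, 82, 83, 80, 82, 54, 31, 27, 29, 27, 26, 20, 24, 31, 24, 32, 22, 24]
[28, 24, 30, 21, 28, 30, 27, 30, 25, 23, 69, 106, 123, 123, 122, 120, 139, 140, 126, 121, 137, 125, 120, 121, 121, 120, 123, 121, 121, 120, 185, 191, 191, 190, 191, 189, 168, 158, 245, 246, 246, 246, 246, 246, 246, 246, 246, 242, 199, 188, 188, 189, 187, 188, 188, 188, 143, 121, 117, 120, 119, 120, 120, 134, 137, 121, 136, 137, 121, 117, 118, 119, 119, 117, 104, 55, 29, 25, 27, 28, 30, 34, 34, 36, 38, 35, 34]
```

View pics/w3d.png

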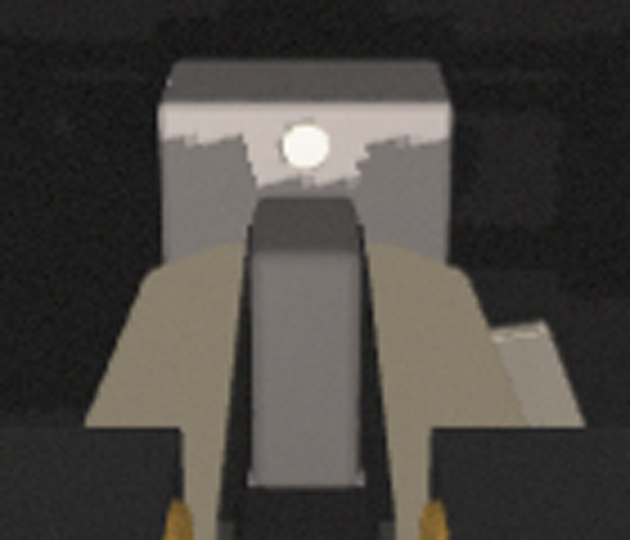

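The held module sits square between the fingers. Its shoulder edge is at row 202.7, its rib top spans rows 236-288, and its columns run 285.6-350.

Run:
```python
from h import *
d=np.load("w3.npz");p={"intrinsics":d["K"],"world_from_camera":d["T"]}
s=ctrl.read_state();Rm=R.from_rotvec(s["orientation"]);z0=s["ee_pos"][2]-.0023
for u,dz in[((285.6,202.7),0),((350,202.7),0),((288,193.3),-.022),((348,193.3),-.022),((305.8,236),.02),((330.2,236),.02),((330.2,287.8),.02),((305.8,287.8),.02)]:
    print(u,(Rm.inv().apply(at(p,u,z0+dz)-s["ee_pos"])*1e3).round(1))
# target so that module centre = bay
```

```text
(285.6, 202.7) [ 29.4 -18.5   2.3]
(350, 202.7) [29.3 20.1  2.3]
(288, 193.3) [ 28.9 -19.2  24.3]
(348, 193.3) [28.8 21.1 24.3]
(305.8, 236) [ 16.6  -5.8 -17.7]
(330.2, 236) [ 16.6   7.6 -17.7]
(330.2, 287.8) [-16.1   7.9 -17.7]
(305.8, 287.8) [-16.1  -6.3 -17.7]
```

Emit:
{"fn": "arm_command", "kwargs": {
  "motion": [
    {"x":3.5,"y":0.1,"z":0.0,"rx":0.0,"ry":0.0,"rz":-0.01,"fingers":0.0},
    {"x":7.0,"y":0.2,"z":0.0,"rx":0.0,"ry":0.0,"rz":-0.01,"fingers":0.0},
    {"x":8.35,"y":0.25,"z":2.0,"rx":0.0,"ry":0.0,"rz":-0.01,"fingers":0.0},
    {"x":8.35,"y":0.25,"z":5.0,"rx":0.0,"ry":0.0,"rz":-0.01,"fingers":0.0},
    {"x":8.35,"y":0.25,"z":6.8,"rx":0.0,"ry":0.0,"rz":-0.01,"fingers":0.0},
    {"x":8.35,"y":0.25,"z":6.8,"rx":0.0,"ry":0.0,"rz":-0.01,"fingers":0.0},
    {"x":8.35,"y":0.25,"z":6.8,"rx":0.0,"ry":0.0,"rz":-0.01,"fingers":0.0},
    {"x":8.35,"y":0.25,"z":6.8,"rx":0.0,"ry":0.0,"rz":-0.01,"fingers":0.0}
  ]
}}

```text
time: 5.67
ee_pos: [0.5123, 0.0025, 0.0816]
orientation: [2.49, 1.914, 0.002]
contact_force: [0.1, -1.1, -0.7]
finger_gap: 0.146
gripper_force: 35.0
```

Run:
```python
from h import *
p=ctrl.capture("wrist");s=ctrl.read_state();cv2.imwrite("pics/w4.png",p["img"])
np.savez("w4.npz",K=p["intrinsics"],T=p["world_from_camera"])
print(s["ee_pos"],proj(p,[.5070,.0831,.048]),proj(p,s["ee_pos"]),s["contact_force"])
cv2.imwrite("pics/w4c.png",cv2.resize(p["img"][60:290,230:410],None,fx=2.6,fy=2.6,interpolation=2))
```

```text
[0.51259349 0.00234044 0.08194915] [277.05383144 120.03187899] [317.13358096 249.74670078] [-0.44764673 -0.21351346 -0.65839434]
```

View pics/w4c.png

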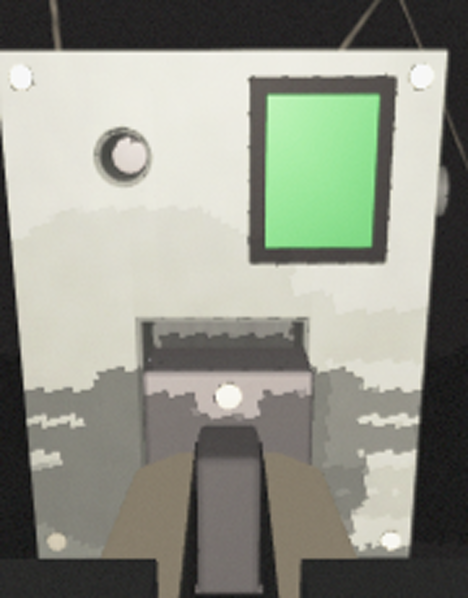

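Run:
```python
from h import *
d=np.load("w4.npz");p={"intrinsics":d["K"],"world_from_camera":d["T"]}
s=ctrl.read_state();Rm=R.from_rotvec(s["orientation"]);z0=s["ee_pos"][2]-.0023
f=lambda u:np.array(u)/2.6+[230,60]
for n,u,z in[("bayL",(136,318),.048),("bayR",(308,318),.048),("hole",(123,156),.048),("shL",(144,371),z0),("shR",(312,371),z0),("ribL",(197,455),z0+.02),("ribR",(262,455),z0+.02)]:
    print(n,(Rm.inv().apply(at(p,f(u),z)-s["ee_pos"])*1e3).round(1))
M=Rm.as_matrix();print(np.degrees(np.arctan2(M[1,1],M[0,1])))
```

```text
bayL [ 34.7 -24.3  33.9]
bayR [34.6 21.7 34. ]
hole [ 76.6 -26.1  33.9]
shL [ 30.  -19.    2.3]
shR [30.  19.7  2.4]
ribL [ 17.9  -6.1 -17.7]
ribR [ 17.9   7.5 -17.7]
-14.90309013996278
```

Emit:
{"fn": "arm_command", "kwargs": {
  "motion": [
    {"x":0.17,"y":-0.17,"z":0.0,"rx":0.0,"ry":0.0,"rz":0.0,"fingers":0.0},
    {"x":0.17,"y":-0.17,"z":0.3,"rx":0.0,"ry":0.0,"rz":0.0,"fingers":0.0},
    {"x":0.17,"y":-0.17,"z":0.7,"rx":0.0,"ry":0.0,"rz":0.0,"fingers":0.0},
    {"x":0.17,"y":-0.17,"z":1.1,"rx":0.0,"ry":0.0,"rz":0.0,"fingers":0.0},
    {"x":0.17,"y":-0.17,"z":1.5,"rx":0.0,"ry":0.0,"rz":0.0,"fingers":0.0},
    {"x":0.17,"y":-0.17,"z":1.9,"rx":0.0,"ry":0.0,"rz":0.0,"fingers":0.0},
    {"x":0.17,"y":-0.17,"z":2.1,"rx":0.0,"ry":0.0,"rz":0.0,"fingers":0.0},
    {"x":0.17,"y":-0.17,"z":2.1,"rx":0.0,"ry":0.0,"rz":0.0,"fingers":0.0}
  ]
}}

```text
time: 6.38
ee_pos: [0.5098, 0.0045, 0.0589]
orientation: [-2.49, -1.914, 0.002]
contact_force: [0.5, 0.5, -0.2]
finger_gap: 0.15
gripper_force: 35.0
```

It entered freely; now I press it home.

Emit:
{"fn": "arm_command", "kwargs": {
  "motion": [
    {"x":0.0,"y":0.0,"z":0.3,"rx":0.0,"ry":0.0,"rz":0.0,"fingers":0.0},
    {"x":0.0,"y":0.0,"z":0.6,"rx":0.0,"ry":0.0,"rz":0.0,"fingers":0.0},
    {"x":0.0,"y":0.0,"z":0.8,"rx":0.0,"ry":0.0,"rz":0.0,"fingers":0.0},
    {"x":0.0,"y":0.0,"z":0.9,"rx":0.0,"ry":0.0,"rz":0.0,"fingers":0.0},
    {"x":0.0,"y":0.0,"z":1.0,"rx":0.0,"ry":0.0,"rz":0.0,"fingers":0.0},
    {"x":0.0,"y":0.0,"z":1.0,"rx":0.0,"ry":0.0,"rz":0.0,"fingers":0.0}
  ]
}}

```text
time: 6.88
ee_pos: [0.5104, 0.0044, 0.0502]
orientation: [-2.491, -1.915, -0.001]
contact_force: [-1.2, 0.1, 3.9]
finger_gap: 0.143
gripper_force: 35.0
```

Emit:
{"fn": "arm_command", "kwargs": {
  "motion": [
    {"x":0.0,"y":0.0,"z":0.15,"rx":0.0,"ry":0.0,"rz":0.0,"fingers":0.0},
    {"x":0.0,"y":0.0,"z":0.3,"rx":0.0,"ry":0.0,"rz":0.0,"fingers":0.0},
    {"x":0.0,"y":0.0,"z":0.3,"rx":0.0,"ry":0.0,"rz":0.0,"fingers":0.0},
    {"x":0.0,"y":0.0,"z":0.3,"rx":0.0,"ry":0.0,"rz":0.0,"fingers":0.0}
  ]
}}

```text
time: 7.22
ee_pos: [0.5104, 0.0044, 0.05]
orientation: [-2.491, -1.914, -0.003]
contact_force: [-5.8, 0.2, 26.2]
finger_gap: 0.146
gripper_force: 35.0
```

Emit:
{"fn": "arm_command", "kwargs": {
  "motion": [
    {"x":0.0,"y":0.0,"z":-0.4,"rx":0.0,"ry":0.0,"rz":0.0,"fingers":0.0},
    {"x":0.0,"y":0.0,"z":-0.4,"rx":0.0,"ry":0.0,"rz":0.0,"fingers":0.35},
    {"x":0.0,"y":0.0,"z":-0.4,"rx":0.0,"ry":0.0,"rz":0.0,"fingers":0.35},
    {"x":0.0,"y":0.0,"z":-0.4,"rx":0.0,"ry":0.0,"rz":0.0,"fingers":0.35},
    {"x":0.0,"y":0.0,"z":-3.5,"rx":0.0,"ry":0.0,"rz":0.0,"fingers":0.6},
    {"x":0.0,"y":0.0,"z":-7.5,"rx":0.0,"ry":0.0,"rz":0.0,"fingers":0.6},
    {"x":0.0,"y":0.0,"z":-11.5,"rx":0.0,"ry":0.0,"rz":0.0,"fingers":0.6},
    {"x":0.0,"y":0.0,"z":-15.5,"rx":0.0,"ry":0.0,"rz":0.0,"fingers":0.6},
    {"x":0.0,"y":0.0,"z":-18.0,"rx":0.0,"ry":0.0,"rz":0.0,"fingers":0.6},
    {"x":0.0,"y":0.0,"z":-18.0,"rx":0.0,"ry":0.0,"rz":0.0,"fingers":0.6}
  ]
}}

```text
time: 8.05
ee_pos: [0.5139, 0.0041, 0.2318]
orientation: [2.485, 1.911, 0.015]
contact_force: [-0.1, -1.6, -0.1]
finger_gap: 0.597
gripper_force: 0.0
```

Run:
```python
from h import *
np.set_printoptions(precision=4,suppress=True)
P={n:ctrl.capture(n) for n in("top","side","wrist")}
s=ctrl.read_state();print(s["ee_pos"],s["contact_force"])
cv2.imwrite("pics/w5.png",P["wrist"]["img"])
c=[]
for n in P:
    for r in ctrl.silhouettes(P[n],"screwdriver")[:2]:
        k=max(cv2.findContours(r["region"].astype(np.uint8),0,2)[0],key=cv2.contourArea)
        print(n,r["conf"],r["uv"],cv2.boundingRect(k))
t=P["top"];print("stand",at(t,(427.9,220),.056),"cap",at(t,(443,217.3),.182))
sd=P["side"]
# side: handle bottom/top crop px
for u in[(529,215),(519,352),(513,425)]: print("side px",np.array(u)/3.4+[230,170])
a=ray(sd,np.array((529,215))/3.4+[230,170]);print("tri cap",tri(ray(t,(443,217.3)),a))
for z in(.184,.102,.056): print(z,[at(sd,np.array(u)/3.4+[230,170],z) for u in((531,212),(519,352),(512,428))])
for X in([.512,.0044,.048],[.512,.0044,.068]): print("bay in w",proj(P["wrist"],X))
```

```text
[0.5095 0.0048 0.2255] [-0.4865 -0.3483 -0.2672]
top 0.51 [438.2, 216.2] (429, 212, 19, 11)
side 0.73 [382.4, 253.6] (377, 229, 18, 63)
wrist 0.93 [347.6, 356.6] (342, 336, 23, 35)
stand [ 0.4975 -0.1918  0.056 ] cap [ 0.4975 -0.1914  0.182 ]
side px [385.5882 233.2353]
side px [382.6471 273.5294]
side px [380.8824 295.    ]
tri cap [ 0.4978 -0.1918  0.1818]
0.184 [array([ 0.4983, -0.193 ,  0.184 ]), array([ 0.4219, -0.2658,  0.184 ]), array([ 0.3886, -0.2973,  0.184 ])]
0.102 [array([ 0.5908, -0.1067,  0.102 ]), array([ 0.497 , -0.1961,  0.102 ]), array([ 0.4561, -0.2348,  0.102 ])]
0.056 [array([ 0.6426, -0.0583,  0.056 ]), array([ 0.5391, -0.157 ,  0.056 ]), array([ 0.494 , -0.1997,  0.056 ])]
bay in w [318.4644 181.0778]
bay in w [318.5082 185.2403]
```

Emit:
{"fn": "arm_command", "kwargs": {
  "motion": [
    {"x":-4.0,"y":0.8,"z":0.0,"rx":0.0,"ry":0.0,"rz":0.0,"fingers":0.6},
    {"x":-8.0,"y":1.6,"z":0.0,"rx":0.0,"ry":0.0,"rz":0.0,"fingers":0.6},
    {"x":-12.0,"y":2.4,"z":0.0,"rx":0.0,"ry":0.0,"rz":0.0,"fingers":0.6},
    {"x":-16.0,"y":3.2,"z":0.0,"rx":0.0,"ry":0.0,"rz":0.0,"fingers":0.6},
    {"x":-19.3,"y":3.9,"z":0.0,"rx":0.0,"ry":0.0,"rz":0.0,"fingers":0.6},
    {"x":-19.3,"y":3.9,"z":0.0,"rx":0.0,"ry":0.0,"rz":0.0,"fingers":0.6},
    {"x":-19.3,"y":3.9,"z":0.0,"rx":0.0,"ry":0.0,"rz":0.0,"fingers":0.6},
    {"x":-19.3,"y":3.9,"z":0.0,"rx":0.0,"ry":0.0,"rz":0.0,"fingers":0.6}
  ]
}}

```text
time: 9.02
ee_pos: [0.498, -0.191, 0.2254]
orientation: [-2.488, -1.913, 0.001]
contact_force: [-0.4, 0.8, 1.0]
finger_gap: 0.599
gripper_force: 0.0
```

Run:
```python
from h import *
np.set_printoptions(precision=4,suppress=True)
p=ctrl.capture("wrist");s=ctrl.read_state();print(s["ee_pos"],s["contact_force"],proj(p,s["ee_pos"]))
Rm=R.from_rotvec(s["orientation"]);print(Rm.as_matrix())
cv2.imwrite("pics/w6.png",p["img"])
for X in([.4975,-.1917,.184],[.4975,-.1917,.102],[.4975,-.1917,.056]): print(proj(p,X))
for r in ctrl.silhouettes(p,"screwdriver")[:1]:
    k=max(cv2.findContours(r["region"].astype(np.uint8),0,2)[0],key=cv2.contourArea);print(r["conf"],r["uv"],cv2.boundingRect(k))
print(totool(np.array([.4975,-.1917,.13])-s["ee_pos"]))
cv2.imwrite("pics/w6c.png",cv2.resize(p["img"][140:300,230:410],None,fx=3,fy=3,interpolation=2))
```

```text
[ 0.4984 -0.1902  0.2256] [-0.2023 -0.2239  0.3627] [316.8314 248.1764]
[[ 0.2549  0.967  -0.002 ]
 [ 0.967  -0.2549  0.0018]
 [ 0.0012 -0.0024 -1.    ]]
[316.607  225.2879]
[317.1849 194.8515]
[317.3941 183.8334]
0.81 [318.5, 205.7] (304, 179, 31, 53)
[-0.1829 -0.0259  9.5552]
```

View pics/w6c.png

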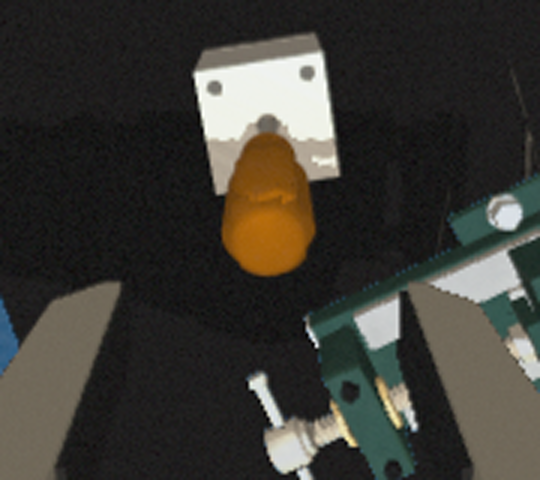

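Crop: the handle is centred between the fingers, with the cap at about (319,219) and the stand hole at (319,181), so I go straight down.

Emit:
{"fn": "arm_command", "kwargs": {
  "motion": [
    {"x":0.05,"y":0.0,"z":2.5,"rx":0.0,"ry":0.0,"rz":0.0,"fingers":0.5},
    {"x":0.05,"y":0.0,"z":5.0,"rx":0.0,"ry":0.0,"rz":0.0,"fingers":0.5},
    {"x":0.05,"y":0.0,"z":7.5,"rx":0.0,"ry":0.0,"rz":0.0,"fingers":0.5},
    {"x":0.05,"y":0.0,"z":9.0,"rx":0.0,"ry":0.0,"rz":0.0,"fingers":0.5},
    {"x":0.05,"y":0.0,"z":9.5,"rx":0.0,"ry":0.0,"rz":0.0,"fingers":0.5},
    {"x":0.05,"y":0.0,"z":9.5,"rx":0.0,"ry":0.0,"rz":0.0,"fingers":0.5},
    {"x":0.05,"y":0.0,"z":9.5,"rx":0.0,"ry":0.0,"rz":0.0,"fingers":0.0},
    {"x":0.05,"y":0.0,"z":9.5,"rx":0.0,"ry":0.0,"rz":0.0,"fingers":0.0},
    {"x":0.05,"y":0.0,"z":9.5,"rx":0.0,"ry":0.0,"rz":0.0,"fingers":0.0},
    {"x":0.05,"y":0.0,"z":9.5,"rx":0.0,"ry":0.0,"rz":0.0,"fingers":0.0}
  ],
  "force": 45
}}

```text
time: 9.95
ee_pos: [0.4991, -0.1917, 0.1327]
orientation: [2.489, 1.914, 0.002]
contact_force: [0.6, -0.6, -0.1]
finger_gap: 0.264
gripper_force: 6.5
```

Emit:
{"fn": "arm_command", "kwargs": {
  "motion": [
    {"x":0.0,"y":0.0,"z":0.0,"rx":0.0,"ry":0.0,"rz":0.0,"fingers":0.0},
    {"x":0.0,"y":0.0,"z":0.0,"rx":0.0,"ry":0.0,"rz":0.0,"fingers":0.0}
  ]
}}

```text
time: 10.12
ee_pos: [0.4992, -0.1918, 0.1326]
orientation: [2.489, 1.914, 0.002]
contact_force: [-0.1, -0.5, 3.8]
finger_gap: 0.26
gripper_force: 45.0
```

Emit:
{"fn": "arm_command", "kwargs": {
  "motion": [
    {"x":0.0,"y":0.0,"z":-2.5,"rx":0.0,"ry":0.0,"rz":0.0,"fingers":0.0},
    {"x":0.0,"y":0.0,"z":-5.0,"rx":0.0,"ry":0.0,"rz":0.0,"fingers":0.0},
    {"x":0.0,"y":0.0,"z":-7.5,"rx":0.0,"ry":0.0,"rz":0.0,"fingers":0.0},
    {"x":0.0,"y":0.0,"z":-9.5,"rx":0.0,"ry":0.0,"rz":0.0,"fingers":0.0},
    {"x":3.0,"y":-0.7,"z":-9.5,"rx":0.0,"ry":0.0,"rz":0.0,"fingers":0.0},
    {"x":6.0,"y":-1.4,"z":-9.5,"rx":0.0,"ry":0.0,"rz":0.0,"fingers":0.0},
    {"x":9.5,"y":-2.2,"z":-9.5,"rx":0.0,"ry":0.0,"rz":0.0,"fingers":0.0},
    {"x":13.0,"y":-3.1,"z":-9.5,"rx":0.0,"ry":0.0,"rz":0.0,"fingers":0.0},
    {"x":16.0,"y":-3.8,"z":-9.5,"rx":0.0,"ry":0.0,"rz":0.0,"fingers":0.0},
    {"x":18.0,"y":-4.3,"z":-9.5,"rx":0.0,"ry":0.0,"rz":0.0,"fingers":0.0}
  ]
}}

```text
time: 10.95
ee_pos: [0.5027, -0.0023, 0.2264]
orientation: [-2.485, -1.919, -0.001]
contact_force: [-0.2, -0.6, -0.5]
finger_gap: 0.259
gripper_force: 45.0
```

Emit:
{"fn": "arm_command", "kwargs": {
  "motion": [
    {"x":3.0,"y":-0.7,"z":0.0,"rx":0.0,"ry":0.0,"rz":0.0,"fingers":0.0},
    {"x":6.0,"y":-1.4,"z":0.0,"rx":0.0,"ry":0.0,"rz":0.0,"fingers":0.0},
    {"x":8.0,"y":-1.9,"z":1.0,"rx":0.0,"ry":0.0,"rz":0.0,"fingers":0.0},
    {"x":8.8,"y":-2.05,"z":3.0,"rx":0.0,"ry":0.0,"rz":0.0,"fingers":0.0},
    {"x":8.8,"y":-2.05,"z":3.5,"rx":0.0,"ry":0.0,"rz":0.0,"fingers":0.0},
    {"x":8.8,"y":-2.05,"z":3.5,"rx":0.0,"ry":0.0,"rz":0.0,"fingers":0.0},
    {"x":8.8,"y":-2.05,"z":3.5,"rx":0.0,"ry":0.0,"rz":0.0,"fingers":0.0},
    {"x":8.8,"y":-2.05,"z":3.5,"rx":0.0,"ry":0.0,"rz":0.0,"fingers":0.0}
  ]
}}

```text
time: 11.62
ee_pos: [0.5066, 0.082, 0.1925]
orientation: [2.492, 1.91, 0.001]
contact_force: [-0.3, 1.0, -1.1]
finger_gap: 0.261
gripper_force: 45.0
```

Run:
```python
from h import *
np.set_printoptions(precision=4,suppress=True)
p=ctrl.capture("wrist");s=ctrl.read_state();print(s["time"],s["ee_pos"],s["contact_force"],s["gripper_force"])
np.savez("w7.npz",K=p["intrinsics"],T=p["world_from_camera"])
cv2.imwrite("pics/w7.png",p["img"])
tip=np.array(s["ee_pos"])+R.from_rotvec(s["orientation"]).apply([0,0,.1265])
u=proj(p,tip);print("tip",tip,u,"hole",proj(p,[.507,.0831,.048]),"bay",proj(p,[.5121,.0044,.048]))
print(totool(np.array([.507,.0831,.1745-.02])-s["ee_pos"]))
x,y=map(int,u);y0=max(0,y-60);x0=x-90;print("org",x0,y0)
a=cv2.resize(p["img"][y0:y0+140,x0:x0+180],None,fx=4,fy=4,interpolation=2)
cv2.imwrite("pics/w7c.png",a)
```

```text
11.6667 [0.5067 0.0822 0.1926] [ 0.3077 -0.4766 -0.4547] 44.99804735183716
tip [0.5069 0.0822 0.0661] [317.2112 192.9241] hole [317.0689 187.5344] bay [338.9084 249.3999]
[ 0.0932 -0.0017  3.8083]
org 227 132
```

View pics/w7c.png

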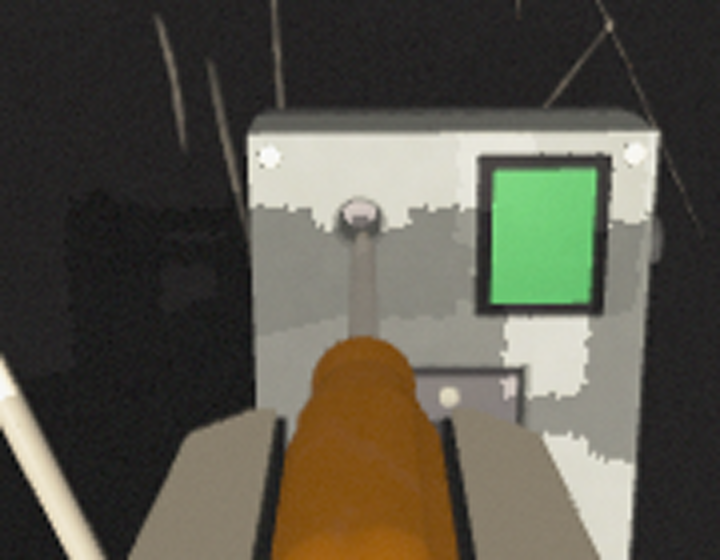

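The blade tip shows over the near part of the reset hole, which is centred at about (316.8,186.5). I'll locate the tip numerically.

Run:
```python
from h import *
np.set_printoptions(precision=4,suppress=True,linewidth=200)
im=cv2.imread("pics/w7.png");g=cv2.cvtColor(im,cv2.COLOR_BGR2GRAY)
print("rows 178-217, cols 308-327")
for r in range(178,218): print(r,g[r,306:328].tolist())
d=np.load("w7.npz");p={"intrinsics":d["K"],"world_from_camera":d["T"]}
a=np.array([.507,.0831]);print([proj(p,[*a,z]) for z in(.048,.034,.066)])
print("px per mm along xtool/ytool at tip",proj(p,[.507+.00255,.0831+.00967,.066])-proj(p,[.507,.0831,.066]))
```

```text
rows 178-217, cols 308-327
178 [217, 216, 217, 216, 216, 216, 217, 217, 219, 218, 219, 217, 218, 219, 218, 219, 218, 218, 217, 217, 218, 217]
179 [216, 216, 216, 216, 216, 216, 217, 217, 217, 217, 217, 217, 217, 218, 217, 216, 217, 218, 218, 219, 218, 219]
180 [215, 215, 216, 215, 215, 215, 217, 217, 217, 213, 214, 212, 215, 217, 218, 218, 217, 217, 218, 218, 218, 218]
181 [215, 216, 215, 216, 216, 216, 215, 213, 206, 186, 184, 183, 196, 209, 213, 217, 217, 217, 218, 218, 218, 218]
182 [214, 216, 216, 216, 216, 214, 208, 183, 139, 180, 184, 184, 173, 162, 182, 211, 216, 217, 218, 218, 217, 216]
183 [215, 216, 215, 215, 216, 211, 161, 154, 199, 204, 204, 201, 201, 193, 171, 165, 212, 217, 218, 217, 217, 218]
184 [215, 216, 215, 215, 214, 173, 149, 197, 199, 200, 199, 197, 198, 195, 194, 115, 179, 214, 217, 218, 216, 217]
185 [216, 215, 215, 215, 198, 157, 88, 189, 197, 187, 186, 186, 183, 191, 186, 93, 152, 210, 216, 218, 217, 216]
186 [214, 216, 215, 215, 177, 139, 89, 165, 190, 132, 121, 122, 121, 176, 152, 93, 137, 184, 215, 216, 217, 216]
187 [211, 205, 214, 216, 179, 124, 86, 85,
[... 2919 characters left out ...]
213 [148, 148, 149, 151, 149, 148, 148, 148, 124, 125, 124, 126, 127, 127, 124, 131, 146, 149, 149, 149, 147, 146]
214 [149, 147, 148, 151, 149, 148, 149, 149, 124, 125, 127, 128, 128, 126, 126, 132, 147, 149, 148, 150, 150, 149]
215 [147, 148, 149, 150, 147, 149, 150, 150, 121, 121, 123, 124, 124, 121, 121, 131, 151, 150, 151, 148, 150, 149]
216 [148, 149, 150, 149, 146, 145, 143, 141, 99, 102, 96, 95, 95, 93, 110, 117, 141, 145, 146, 149, 148, 148]
217 [148, 149, 148, 151, 144, 110, 111, 92, 84, 86, 86, 89, 87, 86, 86, 88, 95, 108, 138, 146, 147, 150]
[array([317.0689, 187.5344]), array([317.0854, 184.3486]), array([317.0454, 192.0433])]
px per mm along xtool/ytool at tip [-0.0629 -9.4122]
```

Emit:
{"fn": "arm_command", "kwargs": {
  "motion": [
    {"x":-0.24,"y":-0.02,"z":0.5,"rx":0.0,"ry":0.0,"rz":0.0,"fingers":0.0},
    {"x":-0.24,"y":-0.02,"z":1.0,"rx":0.0,"ry":0.0,"rz":0.0,"fingers":0.0},
    {"x":-0.24,"y":-0.02,"z":1.4,"rx":0.0,"ry":0.0,"rz":0.0,"fingers":0.0},
    {"x":-0.24,"y":-0.02,"z":1.4,"rx":0.0,"ry":0.0,"rz":0.0,"fingers":0.0},
    {"x":-0.24,"y":-0.02,"z":1.4,"rx":0.0,"ry":0.0,"rz":0.0,"fingers":0.0}
  ]
}}

```text
time: 12.08
ee_pos: [0.505, 0.0814, 0.1773]
orientation: [-2.49, -1.914, 0.001]
contact_force: [-0.7, -0.3, 0.2]
finger_gap: 0.261
gripper_force: 45.0
```

Run:
```python
from h import *
np.set_printoptions(precision=4,suppress=True,linewidth=200)
p=ctrl.capture("wrist");s=ctrl.read_state();print(s["ee_pos"],s["contact_force"])
h=[.507,.0831];print([proj(p,[*h,z]) for z in(.048,.034,s["ee_pos"][2]-.1265)])
g=cv2.cvtColor(p["img"],cv2.COLOR_BGR2GRAY);cv2.imwrite("pics/w8.png",p["img"])
x,y=proj(p,[*h,.048]).astype(int);print("cols from",x-11)
for r in range(y-10,y+14): print(r,g[r,x-11:x+12].tolist())
```

```text
[0.5052 0.0815 0.1775] [-0.4732  0.2232 -0.7864]
[array([318.7569, 190.3486]), array([318.7344, 186.8943]), array([318.7619, 191.1242])]
cols from 307
180 [217, 216, 217, 216, 214, 216, 216, 216, 217, 218, 218, 217, 217, 219, 219, 219, 219, 218, 218, 217, 216, 219, 218]
181 [216, 217, 217, 216, 215, 216, 217, 217, 217, 218, 218, 216, 218, 218, 219, 219, 219, 219, 219, 218, 218, 219, 217]
182 [216, 215, 216, 215, 216, 216, 217, 216, 217, 216, 216, 217, 215, 217, 219, 218, 218, 218, 218, 218, 218, 217, 218]
183 [216, 216, 216, 216, 217, 216, 217, 217, 213, 213, 206, 205, 208, 212, 215, 217, 218, 218, 218, 217, 218, 217, 217]
184 [215, 217, 216, 217, 215, 216, 215, 213, 186, 182, 138, 133, 160, 172, 195, 212, 215, 217, 217, 218, 218, 218, 216]
185 [216, 216, 217, 218, 215, 216, 211, 175, 165, 181, 203, 204, 203, 193, 174, 172, 191, 215, 216, 218, 217, 217, 216]
186 [215, 215, 216, 218, 215, 212, 171, 164, 199, 191, 191, 200, 199, 198, 197, 177, 120, 196, 215, 217, 217, 217, 217]
187 [215, 214, 214, 216, 215, 174, 136, 168, 194, 135, 123, 193, 188, 194, 193, 184, 116, 168, 209, 218, 216,
[... 1204 characters left out ...]
 139, 137, 138, 139, 129, 123, 125, 128, 127, 127, 121, 133, 136, 136, 137, 137, 139, 140, 138, 139]
199 [135, 137, 138, 140, 138, 139, 141, 130, 125, 125, 126, 126, 126, 120, 135, 137, 137, 137, 138, 139, 139, 141, 140]
200 [138, 138, 140, 140, 138, 137, 137, 129, 122, 125, 127, 125, 127, 124, 135, 137, 135, 138, 136, 138, 138, 138, 137]
201 [137, 136, 138, 138, 137, 139, 139, 131, 123, 124, 125, 126, 125, 120, 134, 136, 138, 138, 136, 138, 136, 138, 138]
202 [136, 137, 137, 140, 139, 139, 139, 127, 123, 125, 127, 127, 124, 122, 134, 134, 134, 136, 137, 137, 137, 136, 135]
203 [136, 137, 135, 140, 138, 139, 139, 127, 125, 125, 129, 128, 126, 121, 134, 136, 136, 137, 137, 137, 138, 134, 137]
```

Emit:
{"fn": "arm_command", "kwargs": {
  "motion": [
    {"x":-0.1,"y":0.13,"z":0.0,"rx":0.0,"ry":0.0,"rz":0.0,"fingers":0.0},
    {"x":-0.1,"y":0.13,"z":0.0,"rx":0.0,"ry":0.0,"rz":0.0,"fingers":0.0},
    {"x":-0.1,"y":0.13,"z":0.4,"rx":0.0,"ry":0.0,"rz":0.0,"fingers":0.0},
    {"x":-0.1,"y":0.13,"z":0.8,"rx":0.0,"ry":0.0,"rz":0.0,"fingers":0.0},
    {"x":-0.1,"y":0.13,"z":1.2,"rx":0.0,"ry":0.0,"rz":0.0,"fingers":0.0},
    {"x":-0.1,"y":0.13,"z":1.5,"rx":0.0,"ry":0.0,"rz":0.0,"fingers":0.0},
    {"x":-0.1,"y":0.13,"z":1.5,"rx":0.0,"ry":0.0,"rz":0.0,"fingers":0.0}
  ]
}}

```text
time: 12.72
ee_pos: [0.5056, 0.0802, 0.1617]
orientation: [-2.49, -1.914, 0.003]
contact_force: [-0.3, -0.5, -1.6]
finger_gap: 0.257
gripper_force: 45.0
```

Emit:
{"fn": "arm_command", "kwargs": {
  "motion": [
    {"x":0.0,"y":0.0,"z":0.2,"rx":0.0,"ry":0.0,"rz":0.0,"fingers":0.0},
    {"x":0.0,"y":0.0,"z":0.4,"rx":0.0,"ry":0.0,"rz":0.0,"fingers":0.0},
    {"x":0.0,"y":0.0,"z":0.6,"rx":0.0,"ry":0.0,"rz":0.0,"fingers":0.0},
    {"x":0.0,"y":0.0,"z":0.7,"rx":0.0,"ry":0.0,"rz":0.0,"fingers":0.0},
    {"x":0.0,"y":0.0,"z":0.7,"rx":0.0,"ry":0.0,"rz":0.0,"fingers":0.0},
    {"x":0.0,"y":0.0,"z":0.7,"rx":0.0,"ry":0.0,"rz":0.0,"fingers":0.0}
  ]
}}

```text
time: 13.22
ee_pos: [0.5064, 0.0802, 0.156]
orientation: [2.491, 1.915, 0.001]
contact_force: [-0.3, 0.0, 3.7]
finger_gap: 0.267
gripper_force: 45.0
```

Emit:
{"fn": "arm_command", "kwargs": {
  "motion": [
    {"x":0.0,"y":0.0,"z":0.1,"rx":0.0,"ry":0.0,"rz":0.0,"fingers":0.0},
    {"x":0.0,"y":0.0,"z":0.2,"rx":0.0,"ry":0.0,"rz":0.0,"fingers":0.0},
    {"x":0.0,"y":0.0,"z":0.25,"rx":0.0,"ry":0.0,"rz":0.0,"fingers":0.0},
    {"x":0.0,"y":0.0,"z":0.25,"rx":0.0,"ry":0.0,"rz":0.0,"fingers":0.0},
    {"x":0.0,"y":0.0,"z":0.25,"rx":0.0,"ry":0.0,"rz":0.0,"fingers":0.0}
  ]
}}

```text
time: 13.63
ee_pos: [0.5067, 0.0802, 0.1551]
orientation: [-2.491, -1.915, -0.003]
contact_force: [-3.0, -0.6, 15.2]
finger_gap: 0.259
gripper_force: 45.0
```

Run:
```python
from h import *
s=ctrl.read_state();print(s["contact_force"],s["gripper_force"],s["ee_pos"])
print(ctrl.job_done())
```

```text
[-3.04681066 -0.60410602 15.24342356] 45.01351833343506 [0.50666007 0.08021713 0.15512336]
the job is handed in; nothing more can be done
None
```

I pressed the module into the bay until it hit its stop (26 N). I handed the job in with the gripped screwdriver holding the reset button at its stop: 15 N push, 45 N grip, tip about 19 mm below the panel. The hand-in reported no verdict, and I did not re-photograph the seated module or the bystanders at the end.

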